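# Set the sampler's pull-and-turn selector to the loaded well

### The arm

A 6-joint arm with a two-finger parallel gripper is mounted at the origin on the work surface. World frame = base frame: x ahead of the robot, y to its left, z up, the work surface at z = 0. Lengths are in m, angles in rad, forces in N, time in s.
With the tool pointing down it reaches from about 0.375 to 0.825 m from the base axis. Payload 5.5 kg.
Tool frame: the origin (TCP) lies on the mounting face of the last link; the fingertips stand 173 mm ahead of it and the grasp point (between the pads) lies 155 mm ahead of it; x points along the fingers, z is the direction in which the jaws open and shut, and the axes are right-handed (so a half turn about x gives the same grasp; the last joint's range is limited). The gripper opens to 85 mm and grips with 20 to 120 N. Pads are 22 mm wide; open, the fingers measure 114 mm over their backs; the gripper's body (76 mm by 85 mm) begins 54 mm behind the grasp point. The pads swing forward as they close: fully open they stand 13 mm farther back than shut.
Start: joints at [-1.247, 0.314, -0.047, 1.21, 0, 1.571], TCP at [0.191, -0.569, 0.405] pointing down, gripper open.
Joint ranges: [-2.67, 2.67], [-0.69, 1.73], [-1.03, 1.25], [-2.08, 2.16], [-1.42, 1.45], [-3.14, 3.14]. Speed limits (rad/s): [2.39, 2.39, 3.01, 3.14, 3.14, 3.14].

### API

Orientations are given as a 3x3 rotation matrix whose columns are the frame's x, y, z axes.
In Python, from cell import env, read_camera, hand_in, boxes_of, trace, spot_point gives the robot as it stands. The module is installed in compiled form; this text tells all that it offers.
- The arm moves only by the tool send_rows, never from a script. Its argument "targets" is a list of rows, each an object of numbers: "dx", "dy", "dz": the shift along the tool's x, y, z in m; "ax", "ay", "az": the turn, a rotation vector about the tool's x, y, z in rad. A call has 1 to 10 rows; each row is the pose to reach, as a shift and turn from the pose measured when the call began, along the tool's axes at that moment; what a row does not reach only later rows make up. A row lasts 1/12 s, in which the tool goes at most 41.7 mm and 7.16 degrees, less where a joint would pass 70% of its speed; a pose out of reach is approached as far as the arm can. A call with a gripper value outside its range is refused whole. "claw" is the closure, from 0 (fully open) to 1 (shut), set as the call begins (left out, the last holds). The fingers move at their own pace and stop on an object; "squeeze" is the grip in N (left out, the last holds). Time passes only in rows, so rows that repeat a pose let the fingers close. It gives the time, the measured TCP pose, the force and the opening at its end, in the units of the state.
- env.get_obs(): the state, without advancing time (a new reading comes with each control period).
- read_camera(name): name is "scene" or "top" or "wrist"; returns a dict with "image" (480x640x3 uint8, red, green, blue), "z_map" (480x640 float32, m along the optical axis (not along the pixel's ray), 0 where there is no reading), "camera_matrix" (3x3 intrinsics, pixels), "world_from_camera" (4x4, takes a point from camera to world coordinates). Camera axes: x right, y down, z forward; pixel columns grow to the right and rows downward; lengths in m; the calibration is good to about 2 mm. A picture is of the moment at which its call begins.
- hand_in(): hands the job in, once; it reports no verdict.
Trained networks look in a picture, given as the dict that the camera call returned (one of the last four; its "shot" number tells which), for a name from the list of things; names that differ only in an ending like _2 or _b are one class to them, and where a whole thing is asked for, a point or a joint stands for the part that bears it (a point fixed in the world has none). Each returns a list of dicts, best first, with "confidence" (0 to 1); they miss things now and then, are a little off and sometimes report something else, mostly with a low value. They report only what shows in the picture. A call takes as long as a camera call.
- boxes_of(picture, query): "point" ([x, y, z] in m, in the coordinates of the camera as it stood for that picture, good to about 4 mm: the middle of the surface that is visible of it).
- trace(picture, query): "pixels" (480x640 bool, what is visible of it).
- spot_point(picture, query): "point" ([x, y, z] in m, in the coordinates of the camera as it stood for that picture, good to about 4 mm: a listed point, or the origin of a listed thing).
The state is a dict: "time_s": time; "joint_pos": joint angles; "qd": joint speeds; "joint_torque": joint torques, N m; "position": TCP position; "tcp_rot": TCP orientation; "wrist_force": force on the tool from outside, world axes, zero at the start; "torque": the same for the moment, N m; "width": finger opening in m.
Only numpy, scipy, OpenCV 4.12 (cv2) and the standard library are available. Lean on these libraries where they do the work, as an engineer would, in place of code of your own. Each camera call takes 0.05 s, during which the arm holds its last target.

### The job

The vial sampler's spring-loaded selector knob is parked in neutral. Pull the knob up out of its notch, turn it until its pointer faces the well that holds the tall glass vial, and let it drop fully home into that well's notch, then let go. Feel for the notch gently: never force the knob against the notches, and leave the vial and the things around it where they are.

Things in the scene. Friction and masses are not known exactly. Their poses are not given: they have to be found in the camera images.
- sampler: The instrument, fixed: beige box 270 x 270 mm, flat steel deck 85 mm above the bench. Origin on the bench under the knob's axis; z up. Four wells (sockets 33 mm across, 14 mm high) stand on the deck 100 mm from the axis, 40 and 74 degrees either side of its -x direction. On the +x side a block (50 x 100 mm, 42 mm high with its studs) begins 75 mm from the axis.
- knob: Black selector knob: round skirt 76 mm across, 8 mm thick, carrying an upright bar grip 52 mm long (knob x), 16 mm thick (knob y), 36 mm tall. Origin on the axis at the skirt's underside, 98 mm above the bench when home; z up. Its pointer (light line on bar and skirt) points along knob -x; at the start along the instrument's -x within 2 degrees. It turns 100 degrees either way.
- hub (a point): On the knob's axis, on top of the fixed notch plate hidden under the skirt. A pin under the pointer, 30 mm from the axis, drops into notches: a wide neutral one (9 degrees of play each way), one narrow one per well (2 degrees each way). All notches are shifted together against the wells by an unknown 3 to 8 degrees. Pin force on notches or plate over 25 N counts as forcing.
- grip (a point): On the knob's axis inside the bar grip: 30 mm above the knob's origin, 22 mm above the skirt's top, 14 mm below the bar's top; axes as the knob's. Pulled up, the knob turns easily (0.02 N m) and keeps its angle. Let down on the plate in a slack grip and turned slowly, it snaps down by its spring at a notch; turning on then jams the pin.
- sight (a point): Imaginary point on the pointer's line, 100 mm out from the knob's axis (at knob x = -100 mm): it lies over the well to which the pointer points.
- plunger (a joint): How far the knob is pulled up, m: 0 = fully home in a notch, about 0.006 = resting on the plate between notches, 0.014 = upper stop. A spring pulls it down with 8 N when home and 12 N at the stop. It must rise more than 7 mm to turn out of a notch.
- vial: Clear glass vial with an aluminium crimp cap, white label, 23 mm across, 60 mm tall, loose and upright in one of the four wells (1 mm of side play; it stands 64 mm above the deck). The other three wells hold flat grey blank plugs, flush with the rim. Origin at the centre of its underside.
- beaker: Bystander: small glass beaker, 42 mm across, 50 mm tall, standing on the deck at the +x, +y corner. Origin at the centre of its underside.
- bottle: Bystander: amber bottle, 68 mm across, 140 mm tall, on the bench. Origin at the centre of its underside.
- vial_tray: Bystander: white vial tray, 130 x 170 mm, 42 mm tall (54 mm over the vial caps), on the bench. Origin at the centre of its underside.

How it is judged:
On the way:
1. the knob is pulled up clear of its neutral notch (value of joint plunger above 0.0065 m), for 0.1 s.
At the end, for the whole second after the job is handed in: The knob is fully home (less than 2 mm up) in the notch of the vial's well, its pointer's line passing within 24 mm of the vial's centre (about 14 degrees; wells are 34 degrees or more apart), at rest; the vial still upright in its well (value of joint plunger below 0.002 m and horizontal distance between sight and vial below 0.024 m and angular speed of knob below 0.1 rad/s and angle between vial's own z axis and vertical below 0.15 rad); the robot touches nothing.
It fails at once if the knob's pin is forced against the notches or the plate with more than 25 N (contact force between knob and sampler above 25 N).
It fails at once if the vial is moved by more than 10 mm (distance of vial from where it was at the start of the episode above 0.01 m).
It fails at once if the beaker is moved by more than 20 mm or tipped (distance of beaker from where it was at the start of the episode above 0.02 m or angle between beaker's own z axis and vertical above 0.3 rad).
It fails at once if the bottle is moved by more than 20 mm or tipped (distance of bottle from where it was at the start of the episode above 0.02 m or angle between bottle's own z axis and vertical above 0.3 rad).
It fails at once if the vial tray is moved by more than 20 mm or tipped (distance of vial_tray from where it was at the start of the episode above 0.02 m or angle between vial_tray's own z axis and vertical above 0.3 rad).
It also fails if it takes over 48 s, if anything falls off the work surface, if the arm or the gripper's body presses on something with over 40 N, if the wrist force passes 120 N, or if a joint passes its speed limit or range.

## Working session

There is one attempt and no reset: what is moved stays moved. The work goes in short steps, Python scripts to look and compute and a tool call to move; the robot and the scene stay as the last step left them, time stands still between calls to the robot, and variables do not carry over. Pictures are saved under pics/ and viewed, and the job is handed in when it is done.

Besides the shell and the picture viewer there is one more tool, called after "Request:" as name(argument=value, ...) on one line, values as JSON. send_rows: Moves the arm, as the interface text tells. Its arguments: {"type":"object","properties":{"targets":{"type":"array","items":{"type":"object","properties":{"dx":{"type":"number"},"dy":{"type":"number"},"dz":{"type":"number"},"ax":{"type":"number"},"ay":{"type":"number"},"az":{"type":"number"}}}},"claw":{"type":"number"},"squeeze":{"type":"number"}},"required":["targets"]}

```bash
mkdir -p pics
cat > h.py <<'E'
import numpy as np, cv2
from cell import env, read_camera, hand_in, boxes_of, trace, spot_point
def w(pic,p): 
    T=np.array(pic["world_from_camera"]); return T[:3,:3]@np.array(p)+T[:3,3]
def save(pic,n): cv2.imwrite("pics/"+n+".png",pic["image"][:,:,::-1])
E
python3 - <<'E'
from h import *
np.set_printoptions(precision=4,suppress=True)
o=env.get_obs()
for k,v in o.items(): print(k,np.array(v))
for c in ["scene","top"]:
    p=read_camera(c); save(p,c+"0"); print(c,np.array(p["world_from_camera"]))
    for q in ["sampler","knob","hub","grip","sight","vial","beaker","bottle","vial_tray"]:
        for d in spot_point(p,q)[:2]: print(c,q,w(p,d["point"]),round(d["confidence"],2))
    for q in ["vial"]:
        for d in boxes_of(p,q)[:3]: print(c,'box',q,w(p,d["point"]),round(d["confidence"],2))
E
```

```text
time_s 0.0
joint_pos [-1.247   0.3142 -0.0481  1.2102  0.      1.5708]
qd [ 0.     -0.0014 -0.002   0.0025 -0.0014  0.0001]
joint_torque [  0.0016 -53.9592  33.9749   0.0196   0.0002  -0.    ]
position [ 0.1908 -0.5686  0.4038]
tcp_rot [[-0.0005  0.948   0.3181]
 [ 0.0016  0.3181 -0.948 ]
 [-1.      0.     -0.0017]]
wrist_force [ 0.4659 -0.9406  0.2207]
torque [ 0.0166  0.0122 -0.0051]
width 0.08547719680825488
scene [[-0.8461  0.3936 -0.3593  1.0272]
 [ 0.5328  0.6099 -0.5866  0.7766]
 [-0.0117 -0.6878 -0.7258  1.0783]
 [ 0.      0.      0.      1.    ]]
scene sampler [ 0.529   0.1255 -0.0014] 0.68
scene knob [0.5308 0.126  0.0992] 0.97
scene hub [0.5255 0.1298 0.0973] 0.74
scene grip [0.5262 0.1266 0.1291] 0.64
scene vial [0.5085 0.2229 0.0856] 0.44
scene beaker [0.6122 0.2074 0.0792] 0.67
scene bottle [ 0.4882 -0.5069  0.0032] 0.78
scene box vial [0.5165 0.2264 0.1293] 0.75
top [[-0.025  -0.9862  0.1636  0.286 ]
 [-0.9996  0.0221 -0.0196  0.0134]
 [ 0.0157 -0.164  -0.9863  1.6893]
 [ 0.      0.      0.      1.    ]]
top sampler [ 0.5307  0.1266 -0.    ] 0.7
top knob [0.529  0.1239 0.0977] 0.93
top hub [0.5303 0.1258 0.0973] 0.76
top grip [0.5098 0.2269 0.088 ] 0.72
top grip [0.5316 0.1276 0.1295] 0.69
top sight [0.5347 0.1275 0.0007] 0.71
top vial [0.5103 0.229  0.0885] 0.65
top beaker [0.5279 0.1252 0.098 ] 0.53
top beaker [0.6128 0.2106 0.0809] 0.46
top bottle [ 0.492  -0.5107 -0.0017] 0.91
top bottle [0.529  0.1246 0.0953] 0.43
top vial_tray [0.5113 0.5141 0.0019] 0.88
top box vial [0.5065 0.2251 0.1472] 0.56
```

View pics/scene0.png

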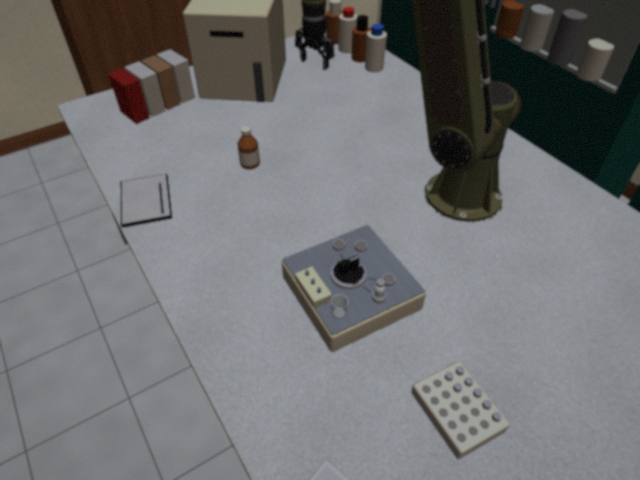

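View pics/top0.png

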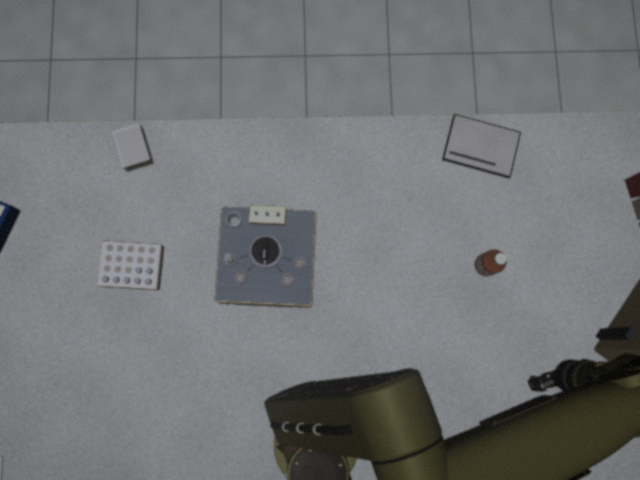

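The scene view shows the sampler around px (350,280), with the vial standing at about (380,288). In the top view the knob is at (265,250) and the wells are in front of it. The vial is in the outer well on the +y side, at about (229,258). The yaw still needs a closer look, so I'm moving the wrist above the sampler.

Request:
send_rows(targets=[{"dy":0.022,"dz":-0.022,"ax":-0.115},{"dy":0.044,"dz":-0.044,"ax":-0.23},{"dy":0.066,"dz":-0.066,"ax":-0.345},{"dy":0.088,"dz":-0.088,"ax":-0.46},{"dy":0.11,"dz":-0.11,"ax":-0.575},{"dy":0.132,"dz":-0.132,"ax":-0.69},{"dy":0.154,"dz":-0.154,"ax":-0.805},{"dy":0.176,"dz":-0.176,"ax":-0.92},{"dy":0.2,"dz":-0.2,"ax":-1.04},{"dy":0.22,"dz":-0.22,"ax":-1.16}], claw=0, squeeze=40)

```text
invalid input at $.targets[0]: expected keys dx, dy, dz, ax, ay, az
```

```bash
cat >> h.py <<'E'
from scipy.spatial.transform import Rotation as Ro
np.set_printoptions(precision=4,suppress=True)
def delta(pos,jawdeg):
    o=env.get_obs(); R=np.array(o["tcp_rot"]); a=np.radians(jawdeg)
    x=np.array([0,0,-1.]); z=np.array([np.cos(a),np.sin(a),0]); y=np.cross(z,x)
    Rt=np.column_stack([x,y,z])
    print("d",R.T@(np.array(pos)-o["position"]),"a",Ro.from_matrix(R.T@Rt).as_rotvec(),"t",o["time_s"],"j",np.array(o["joint_pos"]),"p",np.array(o["position"]),"F",np.array(o["wrist_force"]),"T",np.array(o["torque"]),"w",o["width"])
E
python3 -c "
from h import *
delta([0.50,0.126,0.40],90)"
```

```text
d [ 0.0047  0.5141 -0.5604] a [-2.8178  0.      0.    ] t 1.1 j [-1.247   0.3135 -0.0471  1.2102  0.      1.5708] p [ 0.1909 -0.5688  0.4047] F [ 0.2288 -1.107  -0.4665] T [0.0044 0.0125 0.0018] w 0.0851664490517773
```

Request:
send_rows(targets=[{"dx":0,"dy":0.022,"dz":-0.022,"ax":-0.115,"ay":0,"az":0},{"dx":0,"dy":0.044,"dz":-0.044,"ax":-0.23,"ay":0,"az":0},{"dx":0,"dy":0.066,"dz":-0.066,"ax":-0.345,"ay":0,"az":0},{"dx":0,"dy":0.088,"dz":-0.088,"ax":-0.46,"ay":0,"az":0},{"dx":0,"dy":0.11,"dz":-0.11,"ax":-0.575,"ay":0,"az":0},{"dx":0,"dy":0.132,"dz":-0.132,"ax":-0.69,"ay":0,"az":0},{"dx":0,"dy":0.154,"dz":-0.154,"ax":-0.805,"ay":0,"az":0},{"dx":0,"dy":0.176,"dz":-0.176,"ax":-0.92,"ay":0,"az":0},{"dx":0,"dy":0.2,"dz":-0.2,"ax":-1.04,"ay":0,"az":0},{"dx":0,"dy":0.22,"dz":-0.22,"ax":-1.16,"ay":0,"az":0}], claw=0, squeeze=40)

```text
time_s: 1.93
position: [0.3299, -0.2885, 0.4049]
tcp_rot: [[0.001, 0.081, 0.997], [0.0, 0.997, -0.081], [-1.0, 0.0, 0.001]]
wrist_force: [1.1, 0.1, -0.4]
width: 0.0852
```

```bash
python3 -c "
from h import *
delta([0.50,0.126,0.40],90)"
```

```text
d [0.005  0.4269 0.136 ] a [-1.6517  0.0005  0.0004] t 1.9333 j [-0.7187  0.0087 -0.4096  1.1521  0.0004  0.9331] p [ 0.3299 -0.2885  0.4049] F [ 1.1025  0.1197 -0.4182] T [-0.0232 -0.0058  0.0465] w 0.0851689375973837
```

Request:
send_rows(targets=[{"dx":0,"dy":0.03,"dz":0.009,"ax":-0.115,"ay":0,"az":0},{"dx":0,"dy":0.06,"dz":0.019,"ax":-0.23,"ay":0,"az":0},{"dx":0,"dy":0.09,"dz":0.028,"ax":-0.345,"ay":0,"az":0},{"dx":0,"dy":0.12,"dz":0.038,"ax":-0.46,"ay":0,"az":0},{"dx":0,"dy":0.15,"dz":0.047,"ax":-0.575,"ay":0,"az":0},{"dx":0,"dy":0.18,"dz":0.057,"ax":-0.69,"ay":0,"az":0},{"dx":0,"dy":0.21,"dz":0.067,"ax":-0.805,"ay":0,"az":0},{"dx":0,"dy":0.24,"dz":0.076,"ax":-0.92,"ay":0,"az":0},{"dx":0,"dy":0.27,"dz":0.086,"ax":-1.04,"ay":0,"az":0},{"dx":0,"dy":0.3,"dz":0.096,"ax":-1.16,"ay":0,"az":0}])

```text
time_s: 2.77
position: [0.4501, 0.0044, 0.4052]
tcp_rot: [[0.001, -0.884, 0.467], [-0.0, 0.467, 0.884], [-1.0, -0.001, 0.001]]
wrist_force: [1.2, -0.9, 0.5]
width: 0.0852
```

```bash
python3 -c "
from h import *
delta([0.50,0.126,0.40],90)"
```

```text
d [0.0053 0.0126 0.1308] a [-0.4856  0.0003  0.0012] t 2.7667 j [ 0.0098  0.0307 -0.3863  1.1525 -0.      0.4955] p [0.4501 0.0044 0.4052] F [ 1.1801 -0.8879  0.4727] T [-0.0427 -0.0436  0.0171] w 0.08517628953580983
```

Request:
send_rows(targets=[{"dx":0,"dy":0.003,"dz":0.03,"ax":-0.11,"ay":0,"az":0},{"dx":0,"dy":0.006,"dz":0.06,"ax":-0.22,"ay":0,"az":0},{"dx":0,"dy":0.009,"dz":0.09,"ax":-0.33,"ay":0,"az":0},{"dx":0,"dy":0.012,"dz":0.12,"ax":-0.43,"ay":0,"az":0},{"dx":0,"dy":0.0126,"dz":0.131,"ax":-0.486,"ay":0,"az":0},{"dx":0,"dy":0.0126,"dz":0.131,"ax":-0.486,"ay":0,"az":0},{"dx":0,"dy":0.0126,"dz":0.131,"ax":-0.486,"ay":0,"az":0}])

```text
time_s: 3.35
position: [0.5, 0.1266, 0.4051]
tcp_rot: [[0.001, -1.0, -0.001], [-0.001, -0.001, 1.0], [-1.0, -0.001, -0.001]]
wrist_force: [0.6, -0.5, -0.1]
width: 0.0853
```

Run:
```python
from h import *
delta([0.50,0.126,0.40],90)
p=read_camera("wrist"); save(p,"w1"); print(np.array(p["world_from_camera"]))
np.savez("w1.npz",z=p["z_map"],K=p["camera_matrix"],T=p["world_from_camera"],im=p["image"])
for q in ["sampler","knob","hub","grip","sight","vial"]:
    for d in spot_point(p,q)[:2]: print(q,w(p,d["point"]),round(d["confidence"],2))
for d in boxes_of(p,"vial")[:2]: print("box",w(p,d["point"]),d["confidence"])
```

```text
d [ 0.0051  0.     -0.0006] a [ 0.0005 -0.0005  0.0007] t 3.35 j [ 0.2482  0.1549 -0.2486  1.1666 -0.0007  0.2477] p [0.5    0.1266 0.4051] F [ 0.5736 -0.4895 -0.0859] T [-0.0645  0.0262  0.0062] w 0.08534141887475652
[[-0.0005  0.9656  0.2599  0.4339]
 [ 1.      0.0008 -0.0008  0.1264]
 [-0.001   0.2599 -0.9656  0.3748]
 [ 0.      0.      0.      1.    ]]
sampler [0.5305 0.1296 0.0033] 0.86
knob [0.5282 0.1252 0.1007] 0.89
hub [0.5329 0.126  0.0934] 0.58
grip [0.5281 0.1279 0.1275] 0.71
vial [0.5091 0.2213 0.0894] 0.78
box [0.5049 0.2205 0.1362] 0.97
box [0.5265 0.127  0.1109] 0.68
```

View pics/w1.png

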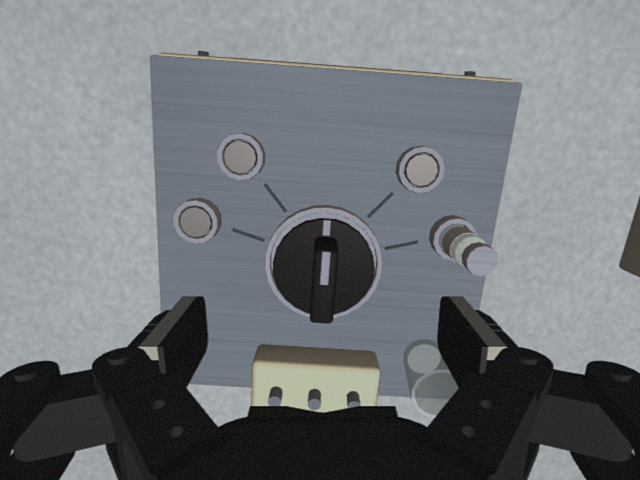

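The wrist view shows the pointer up (-x) on the knob at (324,265). The vial is in the right outer well at (455,240), and the other three wells hold plugs. Next I'll fit the geometry using the depth map.

Run:
```python
from h import *
d=np.load("w1.npz");z=d["z"];K=d["K"];T=d["T"]
v,u=np.mgrid[:480,:640]
P=np.stack([(u-K[0,2])/K[0,0]*z,(v-K[1,2])/K[1,1]*z,z],-1)@T[:3,:3].T+T[:3,3]
ok=z>0
reg=ok&(v<345)&(u>205)&(u<435)
def ray(px,zz):
    r=T[:3,:3]@np.array([(px[0]-K[0,2])/K[0,0],(px[1]-K[1,2])/K[1,1],1]); return T[:3,3]+r*(zz-T[2,3])/r[2]
b=reg&(P[...,2]>0.125)&(np.hypot(P[...,0]-.53,P[...,1]-.126)<.05)
q=P[b]; print("bar z pct",np.percentile(q[:,2],[5,50,95]),len(q))
t=q[q[:,2]>np.median(q[:,2])-.003]
r=cv2.minAreaRect((t[:,:2]*1000).astype(np.float32)); print("bar rect",r)
uu,s,vt=np.linalg.svd(t[:,:2]-t[:,:2].mean(0),full_matrices=False);print("pca",t.mean(0),vt[0],np.degrees(np.arctan2(vt[0,1],vt[0,0])))
sk=reg&(abs(P[...,2]-.106)<.004)&(np.hypot(P[...,0]-.53,P[...,1]-.126)<.045)
print("skirt",cv2.minEnclosingCircle((P[sk][:,:2]*1000).astype(np.float32)),np.median(P[sk][:,2]))
dk=ok&(abs(P[...,2]-.085)<.003)&(v<300); print("deck z",np.median(P[dk][:,2]))
for n,px in dict(w1=(195,221),w2=(240,157),w3=(420,169),w4=(452,238)).items(): 
    c=ray(px,.097);print(n,c, np.degrees(np.arctan2(c[1]-.126,c[0]-.529)), np.hypot(c[1]-.126,c[0]-.529))
print("deck back corners",ray((151,56),.085),ray((520,83),.085), "block",ray((258,346),.12),ray((378,352),.12))
c=ray((480,262),.149);print("cap",c)
```

```text
bar z pct [0.1347 0.1422 0.1437] 1973
bar rect ((529.494384765625, 109.751220703125), (53.01185989379883, 51.692588806152344), 89.81947326660156)
pca [0.5279 0.1263 0.1442] [0.9994 0.0341] 1.9530111466710833
skirt ((529.8397216796875, 127.00078582763672), 38.037601470947266) 0.10641191079044893
deck z 0.08552107706878548
w1 [0.4955 0.0323 0.097 ] -109.67544630118137 0.09954605743225772
w2 [0.4492 0.068  0.097 ] -144.00775551914748 0.09865264234046134
w3 [0.4575 0.1958 0.097 ] 135.71748799944564 0.09990565365016199
w4 [0.5083 0.223  0.097 ] 102.03330400798157 0.09919233546933301
deck back corners [0.3815 0.0077 0.085 ] [0.3988 0.265  0.085 ] block [0.5851 0.0787 0.12  ] [0.59   0.1677 0.12  ]
cap [0.5097 0.2235 0.149 ]
```

Run:
```python
from h import *
d=np.load("w1.npz");z=d["z"];K=d["K"];T=d["T"]
v,u=np.mgrid[:480,:640]
P=np.stack([(u-K[0,2])/K[0,0]*z,(v-K[1,2])/K[1,1]*z,z],-1)@T[:3,:3].T+T[:3,3]
b=(z>0)&(P[...,2]>0.138)&(abs(P[...,1]-.126)<.02)&(abs(P[...,0]-.53)<.04)
b=cv2.morphologyEx(b.astype(np.uint8),cv2.MORPH_OPEN,np.ones((3,3)))>0
t=P[b]
r=cv2.minAreaRect((t[:,:2]*1000).astype(np.float32)); print("bar rect",r)
uu,s,vt=np.linalg.svd(t[:,:2]-t[:,:2].mean(0),full_matrices=False);print("pca",t.mean(0),vt[0],np.degrees(np.arctan(vt[0,1]/vt[0,0])))
def ray(px,zz):
    r=T[:3,:3]@np.array([(px[0]-K[0,2])/K[0,0],(px[1]-K[1,2])/K[1,1],1]); return T[:3,3]+r*(zz-T[2,3])/r[2]
a=ray((326,222),.106);a2=ray((326,252),.142);c=ray((324,282),.142);print(a,a2,c)
delta([.53,.1265,.40],86)
cv2.imwrite("pics/crop.png",cv2.resize(d["im"][190:340,240:420,::-1],None,fx=4,fy=4,interpolation=cv2.INTER_CUBIC))
```

```text
bar rect ((529.5516967773438, 127.0919189453125), (15.96430778503418, 51.52736282348633), 86.11735534667969)
pca [0.5281 0.1271 0.1421] [ 0.9979 -0.0651] -3.730274111286897
[0.4941 0.1289 0.106 ] [0.5055 0.1286 0.142 ] [0.5257 0.1274 0.142 ]
d [ 0.0055 -0.03    0.001 ] a [0.0689 0.0001 0.0015] t 3.75 j [ 0.2461  0.1537 -0.2492  1.1664 -0.0003  0.247 ] p [0.5    0.1255 0.4055] F [-0.6061 -0.1122 -0.2567] T [-0.0255  0.0382 -0.0261] w 0.0852829516122383
```

View pics/crop.png

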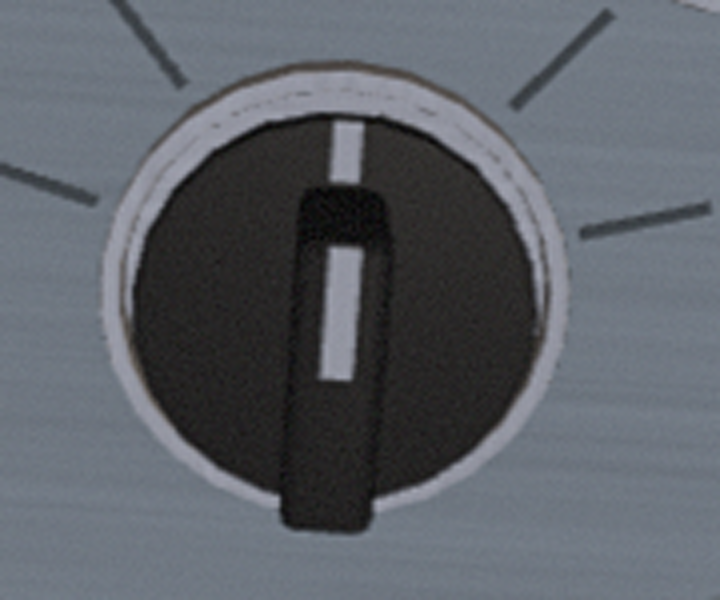

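Request:
send_rows(targets=[{"dx":0.015,"dy":-0.015,"dz":0.001,"ax":0.033,"ay":0,"az":0},{"dx":0.03,"dy":-0.03,"dz":0.0015,"ax":0.065,"ay":0,"az":0.001},{"dx":0.04,"dy":-0.03,"dz":0.0015,"ax":0.065,"ay":0,"az":0.001},{"dx":0.05,"dy":-0.03,"dz":0.0015,"ax":0.065,"ay":0,"az":0.001},{"dx":0.05,"dy":-0.03,"dz":0.0015,"ax":0.065,"ay":0,"az":0.001},{"dx":0.05,"dy":-0.03,"dz":0.0015,"ax":0.065,"ay":0,"az":0.001}], claw=0.75, squeeze=40)

```text
time_s: 4.25
position: [0.5292, 0.1268, 0.3551]
tcp_rot: [[-0.001, -0.998, 0.065], [-0.0, 0.065, 0.998], [-1.0, 0.001, -0.0]]
wrist_force: [-0.6, 0.5, 0.8]
width: 0.0212
```

Run:
```python
from h import *
delta([.5297,.127,.35],86.2)
p=read_camera("wrist"); save(p,"w2")
z=p["z_map"];K=p["camera_matrix"];T=np.array(p["world_from_camera"])
v,u=np.mgrid[:480,:640]
P=np.stack([(u-K[0,2])/K[0,0]*z,(v-K[1,2])/K[1,1]*z,z],-1)@T[:3,:3].T+T[:3,3]
b=(z>0)&(P[...,2]>0.138)&(P[...,2]<0.147)&(abs(P[...,1]-.126)<.02)&(abs(P[...,0]-.53)<.04)
t=P[b]; print("bar rect",cv2.minAreaRect((t[:,:2]*1000).astype(np.float32)))
```

```text
d [ 0.0051 -0.0005  0.0002] a [ 0.0008 -0.0004 -0.0013] t 4.25 j [ 0.2352  0.2352 -0.266   1.071  -0.      0.3007] p [0.5292 0.1268 0.3551] F [-0.627   0.5362  0.8448] T [ 0.0439 -0.0169  0.0607] w 0.02121111769380317
bar rect ((529.5665893554688, 127.1156005859375), (15.998100280761719, 51.51124954223633), 85.95832824707031)
```

View pics/w2.png

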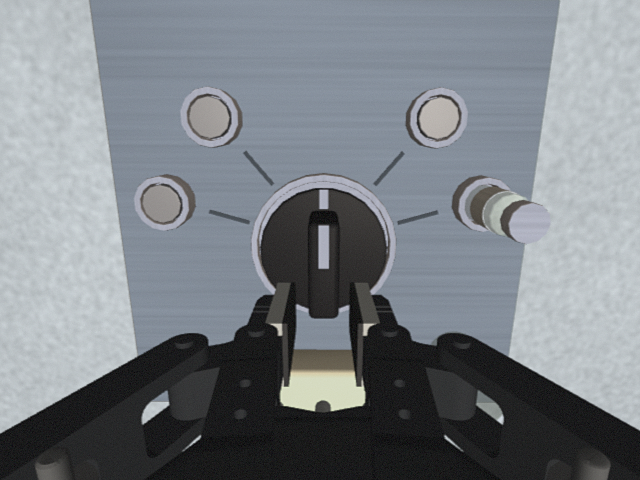

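The bar is centred between the pads (bar x≈322, pads at 283 and 365), and this second view agrees with the first. Lowering onto it now.

Request:
send_rows(targets=[{"dx":0.0,"dy":-0.0004,"dz":0.0002,"ax":0.001,"ay":0,"az":-0.001},{"dx":0.01,"dy":-0.0004,"dz":0.0002,"ax":0.001,"ay":0,"az":-0.001},{"dx":0.025,"dy":-0.0004,"dz":0.0002,"ax":0.001,"ay":0,"az":-0.001},{"dx":0.04,"dy":-0.0004,"dz":0.0002,"ax":0.001,"ay":0,"az":-0.001},{"dx":0.055,"dy":-0.0004,"dz":0.0002,"ax":0.001,"ay":0,"az":-0.001},{"dx":0.064,"dy":-0.0004,"dz":0.0002,"ax":0.001,"ay":0,"az":-0.001},{"dx":0.069,"dy":-0.0004,"dz":0.0002,"ax":0.001,"ay":0,"az":-0.001},{"dx":0.069,"dy":-0.0004,"dz":0.0002,"ax":0.001,"ay":0,"az":-0.001}], claw=0.5, squeeze=40)

```text
time_s: 4.97
position: [0.5294, 0.127, 0.2858]
tcp_rot: [[-0.0, -0.998, 0.066], [-0.0, 0.066, 0.998], [-1.0, 0.0, -0.001]]
wrist_force: [-0.1, 0.3, -0.3]
width: 0.0429
```

Run:
```python
from h import *
delta([.5296,.127,.286],86.0)
p=read_camera("wrist"); save(p,"w3")
```

```text
d [-0.0002 -0.0002 -0.    ] a [ 0.0034 -0.0005 -0.0005] t 4.9667 j [ 0.2356  0.2884 -0.3641  0.9189 -0.0004  0.302 ] p [0.5294 0.127  0.2858] F [-0.0787  0.2551 -0.2985] T [-0.0153 -0.0202  0.0243] w 0.042938713063458596
```

View pics/w3.png

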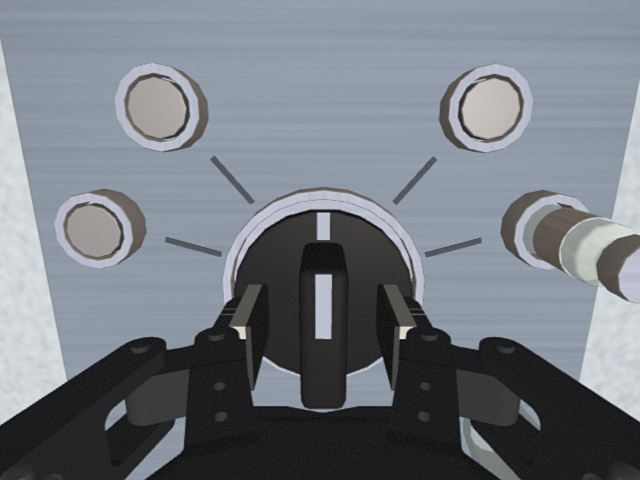

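The pads straddle the bar without touching the skirt, and the bar is centred at x≈323. Closing.

Request:
send_rows(targets=[{"dx":0,"dy":0,"dz":0,"ax":0,"ay":0,"az":0},{"dx":0,"dy":0,"dz":0,"ax":0,"ay":0,"az":0},{"dx":0,"dy":0,"dz":0,"ax":0,"ay":0,"az":0},{"dx":0,"dy":0,"dz":0,"ax":0,"ay":0,"az":0},{"dx":0,"dy":0,"dz":0,"ax":0,"ay":0,"az":0},{"dx":0,"dy":0,"dz":0,"ax":0,"ay":0,"az":0}], claw=1, squeeze=40)

```text
time_s: 5.52
position: [0.5302, 0.1272, 0.2876]
tcp_rot: [[0.002, -0.998, 0.066], [0.0, 0.066, 0.998], [-1.0, -0.002, 0.0]]
wrist_force: [-0.9, -0.5, 6.8]
width: 0.0151
```

```bash
cat >> h.py <<'E'
def skirt(n=None):
    p=read_camera("wrist")
    if n: save(p,n)
    z=p["z_map"];K=p["camera_matrix"];T=np.array(p["world_from_camera"])
    v,u=np.mgrid[:480,:640]
    P=np.stack([(u-K[0,2])/K[0,0]*z,(v-K[1,2])/K[1,1]*z,z],-1)@T[:3,:3].T+T[:3,3]
    r=np.hypot(P[...,0]-.5296,P[...,1]-.127)
    im=p["image"].astype(int).max(-1)
    s=(z>0)&(r<.036)&(r>.028)&(v<330)&(im<75)&(P[...,2]<.125)
    d=(z>0)&(r>.05)&(r<.075)&(abs(P[...,2]-.085)<.006)&(v<300)
    b=(z>0)&(r<.02)&(P[...,2]>.13)&(abs(u-323)<22)
    print("skirt z",np.median(P[s][:,2]),s.sum(),"deck",np.median(P[d][:,2]),"bar top",np.median(P[b][:,2]))
    return p
E
python3 - <<'E'
from h import *
delta([.5296,.127,.286],86.0)
skirt("w4")
E
```

```text
d [ 0.0016  0.0006 -0.0002] a [0.0033 0.0003 0.0023] t 5.5167 j [ 0.2355  0.2867 -0.3618  0.92   -0.0004  0.3021] p [0.5302 0.1272 0.2876] F [-0.9307 -0.536   6.7963] T [-0.0406  0.1314  0.0178] w 0.015146762777515579
skirt z 0.1064597000251008 5427 deck 0.08554301131823534 bar top 0.14306999943705268
```

Closing pushed down on the knob with about 7 N, which is within limits. Lifting.

Request:
send_rows(targets=[{"dx":-0.002,"dy":0,"dz":0,"ax":0,"ay":0,"az":0},{"dx":-0.005,"dy":0,"dz":0,"ax":0,"ay":0,"az":0},{"dx":-0.008,"dy":0,"dz":0,"ax":0,"ay":0,"az":0},{"dx":-0.011,"dy":0,"dz":0,"ax":0,"ay":0,"az":0},{"dx":-0.0125,"dy":0,"dz":0,"ax":0,"ay":0,"az":0},{"dx":-0.0125,"dy":0,"dz":0,"ax":0,"ay":0,"az":0},{"dx":-0.0125,"dy":0,"dz":0,"ax":0,"ay":0,"az":0}])

```text
time_s: 6.15
position: [0.5302, 0.1272, 0.2998]
tcp_rot: [[0.002, -0.998, 0.066], [0.0, 0.066, 0.998], [-1.0, -0.002, 0.0]]
wrist_force: [3.9, 0.8, -11.8]
width: 0.0155
```

Run:
```python
from h import *
delta([.5296,.127,.286],86.0)
skirt("w5")
```

```text
d [ 0.0138  0.0006 -0.0002] a [0.0033 0.0002 0.0019] t 6.15 j [ 0.2355  0.2762 -0.3457  0.947  -0.0004  0.302 ] p [0.5302 0.1272 0.2998] F [  3.9498   0.8094 -11.7614] T [ 0.2313 -0.9077 -0.0271] w 0.015541763915977506
skirt z 0.11852656554522359 5441 deck 0.0855433111415647 bar top 0.1551297307414221
```

View pics/w5.png

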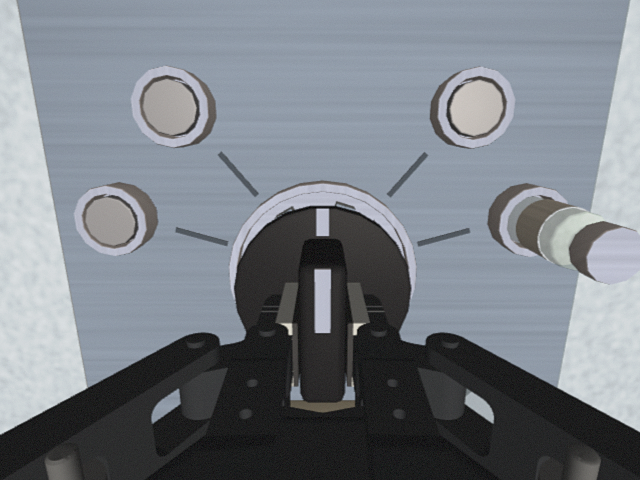

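The skirt rose 12.1 mm. The notch plate now shows under the skirt at about (285–345, 208), so I'm zooming in to read the notch shift.

Run:
```python
import cv2
i=cv2.imread("pics/w5.png")[170:290,220:425]
cv2.imwrite("pics/crop2.png",cv2.resize(i,None,fx=3.8,fy=3.8,interpolation=cv2.INTER_CUBIC))
```

```text
(no output)
```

View pics/crop2.png

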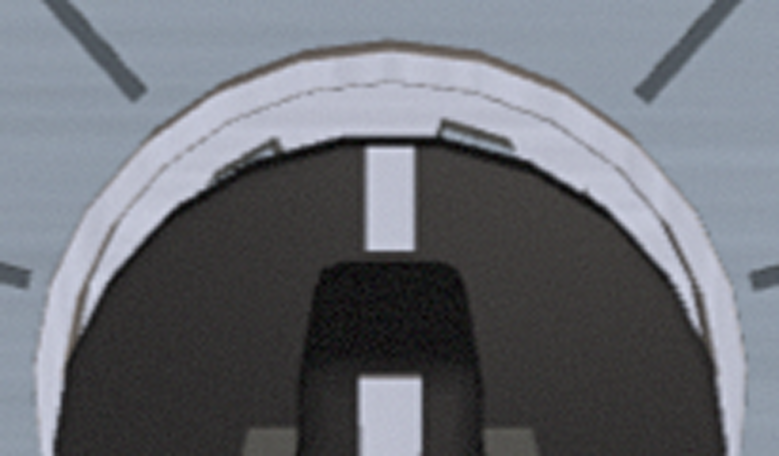

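Request:
send_rows(targets=[{"dx":0,"dy":0,"dz":0,"ax":0.06,"ay":0,"az":0},{"dx":0,"dy":0,"dz":0,"ax":0.16,"ay":0,"az":0},{"dx":0,"dy":0,"dz":0,"ax":0.26,"ay":0,"az":0},{"dx":0,"dy":0,"dz":0,"ax":0.36,"ay":0,"az":0},{"dx":0,"dy":0,"dz":0,"ax":0.46,"ay":0,"az":0},{"dx":0,"dy":0,"dz":0,"ax":0.56,"ay":0,"az":0},{"dx":0,"dy":0,"dz":0,"ax":0.66,"ay":0,"az":0},{"dx":0,"dy":0,"dz":0,"ax":0.7,"ay":0,"az":0}])

```text
time_s: 6.87
position: [0.5302, 0.1271, 0.2996]
tcp_rot: [[0.002, -0.717, 0.697], [-0.0, 0.697, 0.717], [-1.0, -0.001, 0.001]]
wrist_force: [4.3, 1.0, -12.8]
width: 0.0154
```

Run:
```python
from h import *
delta([.5296,.127,.286],26.0)
skirt("w6")
```

```text
d [ 0.0136  0.0003 -0.0005] a [0.3461 0.0015 0.0012] t 6.8667 j [ 0.2355  0.2764 -0.346   0.9466 -0.0006  1.0065] p [0.5302 0.1271 0.2996] F [  4.3017   1.0285 -12.8406] T [ 0.1827 -1.0298  0.0215] w 0.015378643192355936
skirt z 0.11828031205491686 5422 deck 0.08554953931069413 bar top 0.15494895667823746
```

View pics/w6.png

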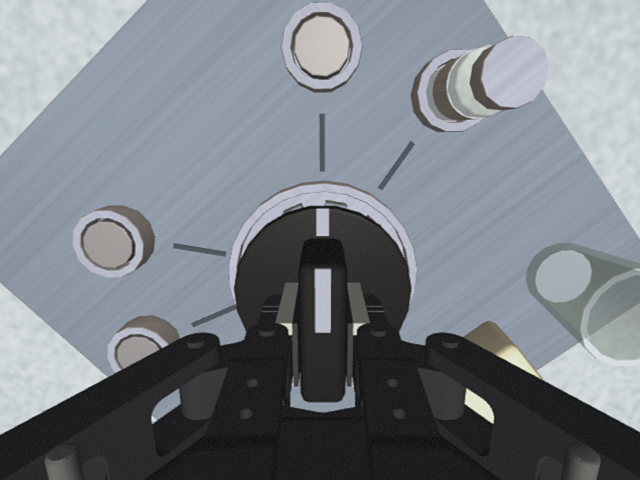

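The knob followed: the pointer faces the inner well at (321,45), and the vial's well is about 34° further clockwise. Turning another 20°.

Request:
send_rows(targets=[{"dx":0,"dy":0,"dz":0,"ax":0.06,"ay":0,"az":0},{"dx":0,"dy":0,"dz":0,"ax":0.15,"ay":0,"az":0},{"dx":0,"dy":0,"dz":0,"ax":0.24,"ay":0,"az":0},{"dx":0,"dy":0,"dz":0,"ax":0.31,"ay":0,"az":0},{"dx":0,"dy":0,"dz":0,"ax":0.345,"ay":0,"az":0},{"dx":0,"dy":0,"dz":0,"ax":0.345,"ay":0,"az":0}])

```text
time_s: 7.42
position: [0.5302, 0.1271, 0.2994]
tcp_rot: [[0.002, -0.44, 0.898], [-0.0, 0.898, 0.44], [-1.0, -0.001, 0.001]]
wrist_force: [4.8, 1.0, -12.7]
width: 0.0151
```

Run:
```python
from h import *
delta([.5296,.127,.286],26.0)
p=skirt("w7")
cv2.imwrite("pics/crop3.png",cv2.resize(p["image"][170:290,220:425,::-1],None,fx=3.8,fy=3.8,interpolation=cv2.INTER_CUBIC))
```

```text
d [ 0.0134  0.0001 -0.0006] a [0.0016 0.0015 0.001 ] t 7.4167 j [ 0.2355  0.2766 -0.3461  0.9464 -0.0007  1.351 ] p [0.5302 0.1271 0.2994] F [  4.7517   0.9557 -12.7242] T [ 0.1856 -0.9991  0.019 ] w 0.015132582001436955
skirt z 0.1181680469622643 5422 deck 0.08555965758164143 bar top 0.15477620915603238
```

View pics/crop3.png

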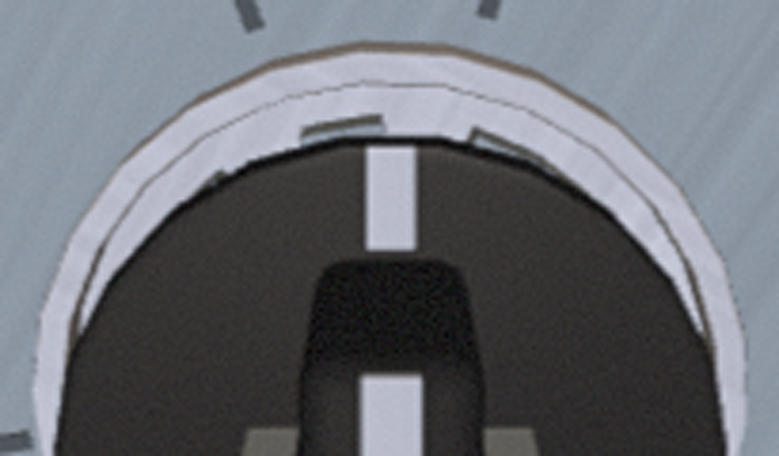

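Two notches show in the plate, one just left of the pointer and one to its right, about 30° apart. Projecting them gives their angles.

Run:
```python
from h import *
p=read_camera("wrist");K=p["camera_matrix"];T=np.array(p["world_from_camera"])
def ray(px,zz):
    r=T[:3,:3]@np.array([(px[0]-K[0,2])/K[0,0],(px[1]-K[1,2])/K[1,1],1]); return T[:3,3]+r*(zz-T[2,3])/r[2]
z=p["z_map"]; print(z[190:212:2,310]); 
r=T[:3,:3]@np.array([(330-K[0,2])/K[0,0],(198-K[1,2])/K[1,1],1])*z[198,330]+T[:3,3];print("plate pt",r)
for n,px in dict(L0=(299.5,205),L1=(320.5,201.5),R0=(344,205),R1=(365,212),ptr=(323,215)).items():
    c=ray(px,r[2] if n!="ptr" else .118);print(n,c,"instr angle from -x",176.1-np.degrees(np.arctan2(c[1]-.127,c[0]-.5296)),np.hypot(c[1]-.127,c[0]-.5296))
```

```text
[0.1724 0.1718 0.1802 0.1804 0.182  0.1817 0.1782 0.1733 0.1576 0.1541
 0.1539]
plate pt [0.5169 0.1617 0.09  ]
L0 [0.5055 0.1524 0.09  ] instr angle from -x 42.55161833282946 0.034984098323542975
L1 [0.5136 0.1582 0.09  ] instr angle from -x 59.003398593474756 0.03505467591232054
R0 [0.5243 0.1616 0.09  ] instr angle from -x 77.37042456079861 0.0349959734898302
R1 [0.5347 0.163  0.09  ] instr angle from -x 94.20151123549532 0.036347845285893306
ptr [0.5149 0.1581 0.118 ] instr angle from -x 60.82017942713375 0.03437228921357447
```

The projected angles contradict what the neutral view suggests, so I won't rely on them and will feel for the notch instead. At 60° no notch of either sign can lie under the pin. I'm lowering until the pin is just above the plate, then slackening the grip.

Request:
send_rows(targets=[{"dx":0.0015,"dy":0,"dz":0,"ax":0,"ay":0,"az":0},{"dx":0.003,"dy":0,"dz":0,"ax":0,"ay":0,"az":0},{"dx":0.0045,"dy":0,"dz":0,"ax":0,"ay":0,"az":0},{"dx":0.005,"dy":0,"dz":0,"ax":0,"ay":0,"az":0},{"dx":0.005,"dy":0,"dz":0,"ax":0,"ay":0,"az":0}])

```text
time_s: 7.93
position: [0.5302, 0.1271, 0.2946]
tcp_rot: [[0.002, -0.441, 0.897], [-0.0, 0.897, 0.441], [-1.0, -0.001, 0.002]]
wrist_force: [3.5, 1.0, -9.5]
width: 0.0157
```

Run:
```python
from h import *
delta([.5296,.127,.286],26.0)
p=skirt("w8")
cv2.imwrite("pics/crop4.png",cv2.resize(p["image"][170:290,220:425,::-1],None,fx=3.8,fy=3.8,interpolation=cv2.INTER_CUBIC))
```

```text
d [ 0.0086  0.0002 -0.0006] a [0.0034 0.0016 0.001 ] t 7.9333 j [ 0.2355  0.2806 -0.3526  0.9358 -0.0006  1.3491] p [0.5302 0.1271 0.2946] F [ 3.4932  1.014  -9.4665] T [ 0.1269 -0.7631  0.0436] w 0.01566017060709199
skirt z 0.11337358912009779 5411 deck 0.0855524578796972 bar top 0.14999923071656945
```

Request:
send_rows(targets=[{"dx":0.0,"dy":0,"dz":0,"ax":0,"ay":0,"az":0},{"dx":0,"dy":0,"dz":0,"ax":0,"ay":0,"az":0},{"dx":0,"dy":0,"dz":0,"ax":0,"ay":0,"az":0},{"dx":0,"dy":0,"dz":0,"ax":0,"ay":0,"az":0}], claw=0.795, squeeze=20)

```text
time_s: 8.32
position: [0.5303, 0.1272, 0.2954]
tcp_rot: [[0.003, -0.441, 0.897], [0.0, 0.897, 0.441], [-1.0, -0.001, 0.002]]
wrist_force: [-0.3, 0.1, 1.6]
width: 0.0177
```

Run:
```python
from h import *
delta([.5296,.127,.2935],26.0)
p=skirt("w9")
```

```text
d [ 0.0019  0.0001 -0.0007] a [0.0034 0.0025 0.0012] t 8.3167 j [ 0.2355  0.2797 -0.3519  0.9365 -0.0006  1.3491] p [0.5303 0.1272 0.2954] F [-0.2684  0.069   1.5787] T [0.0217 0.0162 0.0126] w 0.01773753625609041
skirt z 0.11261331304693255 5224 deck 0.08555951861577696 bar top 0.14922232396374088
```

View pics/w9.png

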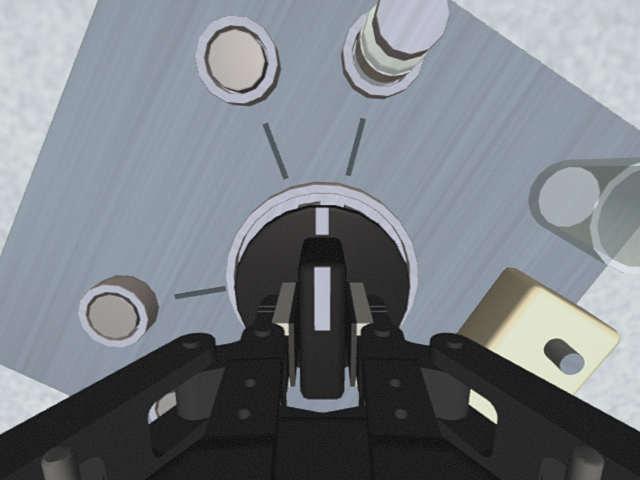

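The plunger reads 6.15 mm, so the knob rests on the plate with about 1.7 mm of slack, and it hasn't turned. Turning slowly now, the first part just taking up the slack.

Request:
send_rows(targets=[{"dx":0,"dy":0,"dz":0,"ax":0.02,"ay":0,"az":0},{"dx":0,"dy":0,"dz":0,"ax":0.04,"ay":0,"az":0},{"dx":0,"dy":0,"dz":0,"ax":0.06,"ay":0,"az":0},{"dx":0,"dy":0,"dz":0,"ax":0.08,"ay":0,"az":0},{"dx":0,"dy":0,"dz":0,"ax":0.1,"ay":0,"az":0},{"dx":0,"dy":0,"dz":0,"ax":0.1,"ay":0,"az":0}])

```text
time_s: 8.87
position: [0.5302, 0.1271, 0.2951]
tcp_rot: [[0.002, -0.348, 0.937], [-0.0, 0.937, 0.348], [-1.0, -0.001, 0.002]]
wrist_force: [1.1, -1.4, 0.7]
width: 0.0172
```

```bash
cat > s.py <<'E'
from h import *
o=env.get_obs();R=np.array(o["tcp_rot"])
p=skirt("wl")
z=p["z_map"];K=p["camera_matrix"];T=np.array(p["world_from_camera"])
v,u=np.mgrid[:480,:640]
P=np.stack([(u-K[0,2])/K[0,0]*z,(v-K[1,2])/K[1,1]*z,z],-1)@T[:3,:3].T+T[:3,3]
b=(z>0)&(abs(u-323)<40)&(v>225)&(v<345)&(P[...,2]>0.140)&(P[...,2]<.160)&(p["image"].max(-1)>120)
t=P[b][:,:2]
if len(t)>30:
    vt=np.linalg.svd(t-t.mean(0),full_matrices=False)[2][0]; print("line ang(instr)",(176.1-np.degrees(np.arctan2(vt[1],vt[0])))%180,len(t))
print("tool turn",86.1-np.degrees(np.arctan2(R[1,2],R[0,2])),"t",o["time_s"],"p",np.array(o["position"]),"F",np.array(o["wrist_force"]),"T",np.array(o["torque"]),"w",o["width"])
E
python3 s.py
```

```text
skirt z 0.1124584802351559 5211 deck 0.08556357610672755 bar top 0.14913490147504038
line ang(instr) 58.402275650845326 1105
tool turn 65.70976091263276 t 8.8667 p [0.5302 0.1271 0.2951] F [ 1.0704 -1.3809  0.7348] T [-0.0637  0.0118  0.0081] w 0.0172497824269307
```

Request:
send_rows(targets=[{"dx":0,"dy":0,"dz":0,"ax":0.017,"ay":0,"az":0},{"dx":0,"dy":0,"dz":0,"ax":0.035,"ay":0,"az":0},{"dx":0,"dy":0,"dz":0,"ax":0.035,"ay":0,"az":0}])

```text
time_s: 9.17
position: [0.5302, 0.1271, 0.2949]
tcp_rot: [[0.002, -0.315, 0.949], [-0.0, 0.949, 0.315], [-1.0, -0.001, 0.002]]
wrist_force: [0.5, 0.6, -0.9]
width: 0.0175
```

```bash
python3 s.py
```

```text
skirt z 0.11221389175597776 5209 deck 0.08556384841676985 bar top 0.14886059168013155
line ang(instr) 60.34773984505139 1106
tool turn 67.73598763525352 t 9.1667 p [0.5302 0.1271 0.2949] F [ 0.5261  0.5734 -0.9379] T [ 0.0087 -0.0656  0.0115] w 0.017512897263651902
```

View pics/wl.png

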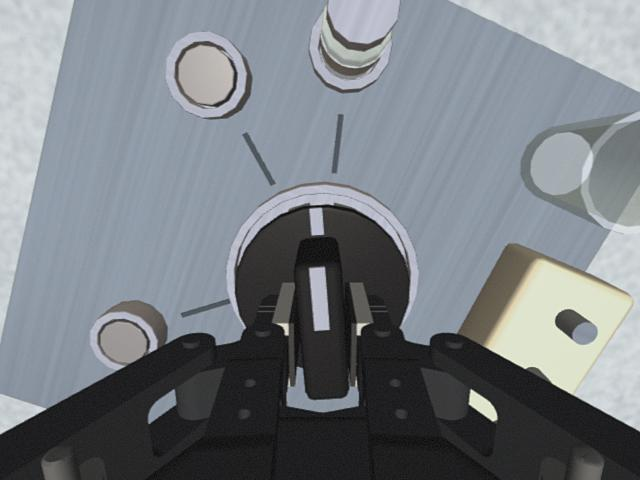

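The knob now follows with a lag of a few degrees and is still on the plate. I'll keep going in 2° steps.

Request:
send_rows(targets=[{"dx":0,"dy":0,"dz":0,"ax":0.017,"ay":0,"az":0},{"dx":0,"dy":0,"dz":0,"ax":0.035,"ay":0,"az":0},{"dx":0,"dy":0,"dz":0,"ax":0.035,"ay":0,"az":0}])

```text
time_s: 9.47
position: [0.5302, 0.1271, 0.295]
tcp_rot: [[0.002, -0.281, 0.96], [0.0, 0.96, 0.281], [-1.0, -0.001, 0.002]]
wrist_force: [0.1, 0.1, -0.6]
width: 0.0179
```

```bash
python3 s.py
```

```text
skirt z 0.1065343851253461 4909 deck 0.08556219138599884 bar top 0.14320310695627916
line ang(instr) 62.58736691785583 1031
tool turn 69.76949101498265 t 9.4667 p [0.5302 0.1271 0.295 ] F [ 0.0713  0.0523 -0.5877] T [ 0.0129 -0.0138 -0.0388] w 0.017852959121629656
```

The knob snapped down: skirt z is 0.1065, the same as at home. Opening the gripper now, then rising.

Request:
send_rows(targets=[{"dx":0,"dy":0,"dz":0,"ax":0,"ay":0,"az":0},{"dx":0,"dy":0,"dz":0,"ax":0,"ay":0,"az":0},{"dx":0,"dy":0,"dz":0,"ax":0,"ay":0,"az":0},{"dx":0,"dy":0,"dz":0,"ax":0,"ay":0,"az":0},{"dx":-0.01,"dy":0,"dz":0,"ax":0,"ay":0,"az":0},{"dx":-0.03,"dy":0,"dz":0,"ax":0,"ay":0,"az":0},{"dx":-0.055,"dy":0,"dz":0,"ax":0,"ay":0,"az":0},{"dx":-0.08,"dy":0,"dz":0,"ax":0,"ay":0,"az":0},{"dx":-0.1,"dy":0,"dz":0,"ax":0,"ay":0,"az":0},{"dx":-0.1,"dy":0,"dz":0,"ax":0,"ay":0,"az":0}], claw=0.5)

```text
time_s: 10.35
position: [0.5313, 0.1274, 0.4005]
tcp_rot: [[0.01, -0.282, 0.959], [0.002, 0.959, 0.282], [-1.0, -0.001, 0.01]]
wrist_force: [0.3, 0.3, 0.8]
width: 0.0426
```

Run:
```python
from h import *
delta([.5296,.127,.40],17)
p=skirt("w10"); z=p["z_map"];K=p["camera_matrix"];T=np.array(p["world_from_camera"])
v,u=np.mgrid[:480,:640]
P=np.stack([(u-K[0,2])/K[0,0]*z,(v-K[1,2])/K[1,1]*z,z],-1)@T[:3,:3].T+T[:3,3]
b=(z>0)&(P[...,2]>0.139)&(P[...,2]<.147)&(np.hypot(P[...,0]-.5296,P[...,1]-.127)<.032)
t=P[b]; print("bar rect",cv2.minAreaRect((t[:,:2]*1000).astype(np.float32)))
b=(z>0)&(P[...,2]>0.147)&(P[...,2]<.153)&(np.hypot(P[...,0]-.509,P[...,1]-.223)<.025)
print("cap",P[b].mean(0),b.sum())
for d in spot_point(p,"vial")[:1]+spot_point(p,"sight")[:1]: print(w(p,d["point"]),d["confidence"])
```

```text
d [ 0.0004  0.     -0.0017] a [-0.0107  0.0099  0.0011] t 10.35 j [ 0.2356  0.209  -0.1935  1.1583 -0.0005  1.5204] p [0.5313 0.1274 0.4005] F [0.2857 0.3135 0.7505] T [ 0.0067 -0.014  -0.0416] w 0.042610274208501865
skirt z 0.10652062988716487 2767 deck 0.08560165845792311 bar top 0.30744496435473334
bar rect ((529.9945068359375, 127.14303588867188), (15.949677467346191, 51.915348052978516), 19.669654846191406)
cap [0.5092 0.2245 0.1495] 1153
[0.5076 0.2227 0.0899] 0.79
```

View pics/w10.png

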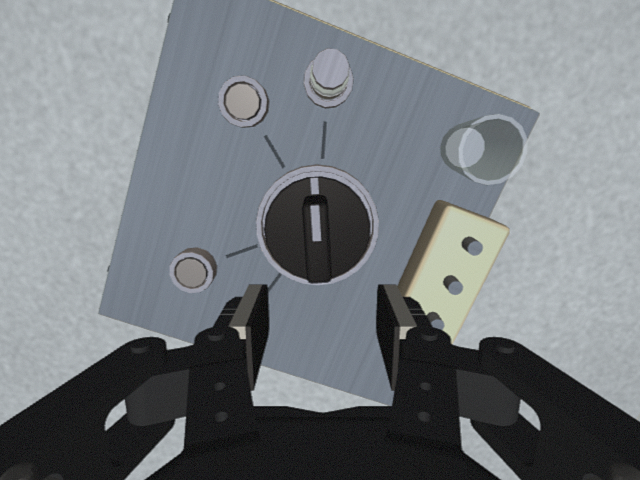

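The knob sits home with its pointer 7.8° short of the vial's direction, about 14 mm off at 100 mm (the limit is 24 mm). The vial is upright at (330,75), and the gripper is well clear.

```bash
python3 -c "
from h import *
print(hand_in())"
```

```text
the job is handed in; nothing more can be done
None
```

I handed the job in at about 10 s of the 48 s, with the knob home in the notch of the vial's well. No verdict was reported.

**What I did:** I gripped the bar and pulled the knob up about 12 mm. I turned it 60° toward the vial, which is in the outer well on the +y side. Then I let it down onto the plate, slackened the grip and turned on in small steps until the knob snapped down. I opened the gripper and rose about 105 mm clear.

**Last checks:**
- **Knob height:** the skirt's top measured 0.1065 m, the same as at the start, so it is fully home.
- **Pointer:** its line is about 7.8° short of the vial's direction, or about 14 mm at the vial (limit 24 mm). That fits the 3 to 8° notch shift.
- **Vial:** it is upright, with its cap about 1 mm from where it was first measured, within measuring error.
- **Surroundings:** the beaker stands upright in the last picture. I did not look again at the bottle or tray, but the arm went nowhere near them after the first travel.
- **Forces:** the largest wrist force I read was about 15 N, the spring load while the knob was held up. Closing the gripper pushed down on the knob with about 7 N. That puts the pin at roughly 15 N with the spring, under the 25 N limit, though I could not measure it directly.

**What disagreed:**
- **Notch shift from pictures:** my reading of the notches seen under the raised skirt pointed to a shift the other way. I ignored it and went by feel.
- **Knob angle in the slack grip:** the pointer-line reading there was a few degrees lower than the bar outline in the last picture. I used the outline.

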